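# Set the coffee brewer to half a pot and start it

## Task

Set the coffee brewer for half a pot and start it: with a fingertip push the middle-sized of the three round keys fully down, so that it stays down, and then press the oblong start key fully down and let it come back up. Press gently; do not push down the other two round keys, do not turn the timer knob, and leave the carafe, the cups and everything else standing where they are.

Things in the scene. Friction and masses are not known exactly. Their poses are not given: they have to be found in the camera images.
- brewer: White coffee brewer, fixed. Origin: on the counter under the key deck; x away from the robot, y to its left at yaw 0, yaw within 0.25 rad. Housing x -85..95, y -410..190 mm; flat aluminium deck 55 mm high, y -155..180. Round keys at x 35, y -60, 0, 60 mm; warming plate at y -245, top 63 mm high; tower y -330..-425, 370 mm tall, its head over the plate (y to -207, from 245 mm up).
- half_key_top (a point): Black round push key, one of three in a row (60 mm between centres) on the far half of the brewer's deck; which key is in which place varies. This is the middle-sized one, 27 mm in diameter: half a pot, the one to press. Point: centre of its top face, 12 mm above the deck when up (67 mm above the counter), 6 mm when down.
- half_key (a joint): Travel of the middle-sized (half-pot) key in m: 0 = up, 0.006 = fully down. No return spring: it takes about 2 N to move, and stays down where it is left (latches).
- small_key_top (a point): Black round push key, one of three in a row (60 mm between centres) on the far half of the brewer's deck; which key is in which place varies. This is the smallest, 18 mm in diameter: leave it up. Point: centre of its top face, 12 mm above the deck when up.
- small_key (a joint): Travel of the smallest key in m: 0 = up, 0.006 = fully down. No return spring: it takes about 2 N to move, and stays down where it is left (latches).
- full_key_top (a point): Black round push key, one of three in a row (60 mm between centres) on the far half of the brewer's deck; which key is in which place varies. This is the largest, 39 mm in diameter: leave it up. Point: centre of its top face, 12 mm above the deck when up.
- full_key (a joint): Travel of the largest key in m: 0 = up, 0.006 = fully down. No return spring: it takes about 2 N to move, and stays down where it is left (latches).
- start_key_top (a point): Start key: the only oblong key, black plastic, 50 mm long along the brewer's y and 18 mm wide, on the near half of the deck (brewer x -40 mm), its y anywhere from -10 to +50 mm. Point: centre of its top face, 12 mm above the deck when up.
- start_key (a joint): Travel of the start key in m: 0 = up, 0.006 = fully down. Sprung: it begins to move at 1.5 N, takes 4.5 N to be fully down, and comes back up when let go.
- timer_pointer (a point): Steel timer knob, 36 mm in diameter and 24 mm tall with a black bar across its top, on the deck to the right of the start key (brewer x -30, y -125 mm); it must not be turned. Point: at one end of its bar, 16 mm from the knob's axis; the bar's starting direction varies.
- carafe: Lidded glass carafe, 116 mm in diameter, 144 mm tall, handle on its near side, standing loose on the warming plate. Origin: centre of its underside. Leave it.
- espresso_cup: Small white cup, 58 mm across the rim, 55 mm tall, standing loose on the deck at the left end of the key row (about y = +142 mm of the brewer). Origin: centre of its underside. Leave it.
- mug: White mug, 80 mm across, 92 mm tall, on the counter to the left of the brewer. Origin: centre of its underside. Leave it.
- sugar_jar: Glass jar with a steel lid, 72 mm across, 100 mm tall, on the counter at the left, farther back. Origin: centre of its underside. Leave it.
- coffee_tin: Steel tin, 74 mm across, 85 mm tall, on the counter behind the brewer's deck. Origin: centre of its underside. Leave it.
- spoon: Spoon with a thick handle, 150 mm long, lying on the counter in front of the brewer. Leave it.
- milk_jug: Steel jug with a handle, 72 mm across, 85 mm tall, on the counter in front of the brewer, to the right. Origin: centre of its underside. Leave it.
Things that resemble listed ones, but are neither listed nor needed, are in the scene too. Leave any pink look-alike of the carafe alone.

How it is judged:
By the outcome, as a careful person would: the job done as asked, in the order asked, and still so for the second after the job is handed in, with the robot touching nothing.
It also fails if it takes over 48 s, if anything falls off the work surface, if the arm or the gripper's body presses on something with over 40 N, if the wrist force passes 120 N, or if a joint passes its speed limit or range.

## Robot

A 6-joint arm with a two-finger parallel gripper is mounted at the origin on the work surface. World frame = base frame: x ahead of the robot, y to its left, z up, the work surface at z = 0. Lengths are in m, angles in rad, forces in N, time in s.
With the tool pointing down it reaches from about 0.35 to 0.725 m from the base axis. Payload 6 kg.
Tool frame: the origin (TCP) lies midway between the tips of the shut fingers; the grasp point (between the pads) lies 19 mm behind it; z points along the fingers, y is the direction in which the jaws open and shut (so a half turn about z gives the same grasp; the last joint's range is limited). The gripper opens to 85 mm and grips with 20 to 120 N. Pads are 22 mm wide; open, the fingers measure 114 mm over their backs; the gripper's body (76 mm by 85 mm) begins 54 mm behind the grasp point. The pads swing forward as they close: fully open they stand 13 mm farther back than shut.
Start: joints at [-0.812, 0.04, 0.085, 0, -1.615, -0.334], TCP at [0.247, -0.547, 0.231] pointing down, gripper open.
Joint ranges: [-2.56, 2.56], [-1.29, 2.01], [-1.08, 1.49], [-3.29, 1.98], [-2.81, -0.18], [-2.99, 2.99]. Speed limits (rad/s): [2.57, 2.57, 3.01, 3.14, 3.14, 3.14].

## Interface

Orientations are given as a unit quaternion [x, y, z, w].
In Python, from plant import robot, vision gives the robot as it stands.
- The arm moves only by the tool play_rows, never from a script. Its argument "steps" is one flat list of numbers, 5 for each row, row after row: the opening, from 0 (shut) to 1 (fully open), then the shift along the world's x, y, z in mm, then the turn about the world's z in degrees. A call has 1 to 5 rows; each row is the pose to reach, as a shift and turn from the pose commanded when the call began; what a row does not reach only later rows make up. A row lasts 1/10 s, in which the tool goes at most 50 mm and 8.59 degrees, less where a joint would pass 70% of its speed; a pose out of reach is approached as far as the arm can. A call with a gripper value outside its range is refused whole. The fingers move at their own pace and stop on an object; "newtons" is the grip in N (left out, the last holds). Time passes only in rows, so rows that repeat a pose let the fingers close. It gives the time, the measured TCP pose, the force and the opening at its end, in the units of the state.
- robot.state(): the state, without advancing time (a new reading comes with each control period).
- vision.capture(name): name is "scene" or "side" or "wrist"; returns a dict with "image" (384x512x3 uint8, red, green, blue), "K" (3x3 intrinsics, pixels), "eye" and "rotation" of the camera in the world; the wrist camera has in their place "hand_eye" (4x4, takes a point from camera to tool coordinates, whose origin is the TCP and whose axes are the flange's). Camera axes: x right, y up, looking along -z (the intrinsics and any distortion apply to the point x, -y, -z); pixel columns grow to the right and rows downward; lengths in m; the calibration is good to about 2 mm. A picture is of the moment at which its call begins: read the wrist's pose just before it. There is no depth.
- robot.sign_off(): hands the job in, once; it reports no verdict.
The state is a dict: "time": time; "joints": joint angles; "qvel": joint speeds; "joint_torque": joint torques, N m; "ee_pos": TCP position; "tool_rot": TCP orientation; "ft_force": force on the tool from outside, world axes, zero at the start; "ft_torque": the same for the moment, N m; "grip_width": opening from 0.0 (shut) to 1.0 (fully open).
Only numpy, scipy, OpenCV 4.12 (cv2) and the standard library are available. Lean on these libraries where they do the work, as an engineer would, in place of code of your own. Each camera call takes 0.05 s, during which the arm holds its last target.

## Working session

There is one attempt and no reset: what is moved stays moved. The work goes in short steps, Python scripts to look and compute and a tool call to move; the robot and the scene stay as the last step left them, time stands still between calls to the robot, and variables do not carry over. Pictures are saved under pics/ and viewed, and the job is handed in when it is done.

Besides the shell and the picture viewer there is one more tool, called after "Request:" by a JSON object that holds its "api" and its "payload". play_rows: Moves the arm, as the interface text tells. Its arguments: {"type":"object","properties":{"steps":{"type":"array","items":{"type":"number"}},"newtons":{"type":"number"}},"required":["steps"]}

```bash
mkdir -p pics; ls; cat > h.py <<'E'
import numpy as np, cv2, json
from plant import robot, vision
def cap(name,fn=None):
    s=robot.state(); c=vision.capture(name)
    if fn: cv2.imwrite('pics/'+fn,c['image'][:,:,::-1])
    return s,c
def save(c,fn):
    np.savez('pics/'+fn,**{k:v for k,v in c.items() if v is not None})
E
python3 - <<'E'
from h import *
for n in ("scene","side","wrist"):
    s,c=cap(n,n+'0.png'); print(n,[(k,(np.array(v).tolist() if k!='image' else v.shape)) for k,v in c.items()])
    save(c,n+'0.npz')
s=robot.state();print(s['time'],s['ee_pos'],s['tool_rot'],s['ft_force'])
E
```

```text
pics
scene [('image', (384, 512, 3)), ('K', [[356.39024303890784, 0.0, 253.40767697149286], [0.0, 356.39024303890784, 190.7149300773829], [0.0, 0.0, 1.0]]), ('eye', [1.1210050847185826, -0.10854208608407374, 0.5580651261967126]), ('rotation', [0.37700910803906396, 0.26191186197359634, 0.5108712959406131, 0.7268265460184238])]
side [('image', (384, 512, 3)), ('K', [[466.95040424316403, 0.0, 250.16971048491044], [0.0, 466.95040424316403, 193.02760039980205], [0.0, 0.0, 1.0]]), ('eye', [-0.039917593620137484, 0.8805799843676736, 0.762274886504524]), ('rotation', [-0.13837836475359058, 0.4282321535742651, 0.8484805101716064, -0.2784770630989198])]
wrist [('image', (384, 512, 3)), ('K', [[303.6210488946956, 0.0, 254.14589843294706], [0.0, 303.6210488946956, 193.84497121284724], [0.0, 0.0, 1.0]]), ('hand_eye', [[-4.551875336886926e-06, 0.955832452017607, 0.29391210191022954, 0.07332732372392174], [0.9999998795777176, 0.00014858468030222165, -0.0004677254989615917, -0.00023800316389666065], [-0.0004907380462429101, 0.29391206438763534, -0.9558323375904206, -0.14192166761470207], [0.0, 0.0, 0.0, 1.0]])]
0.15 [ 0.2472367  -0.5464243   0.23052582] [-2.10804854e-01  9.77527932e-01  6.41584098e-04 -2.11007631e-04] [ 0.73989535 -0.14933045 -0.16807761]
```

View pics/scene0.png

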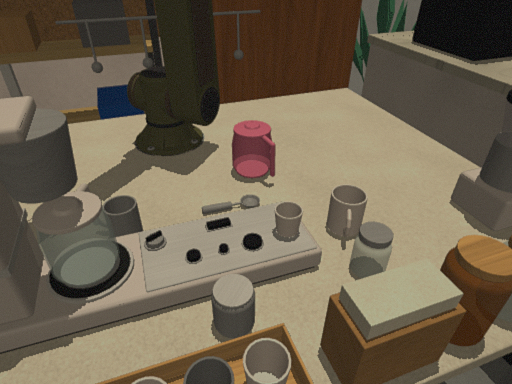

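View pics/side0.png

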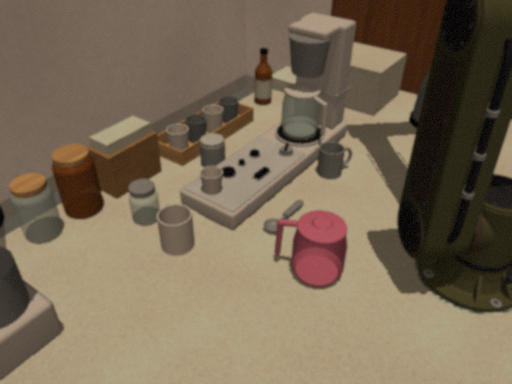

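View pics/wrist0.png

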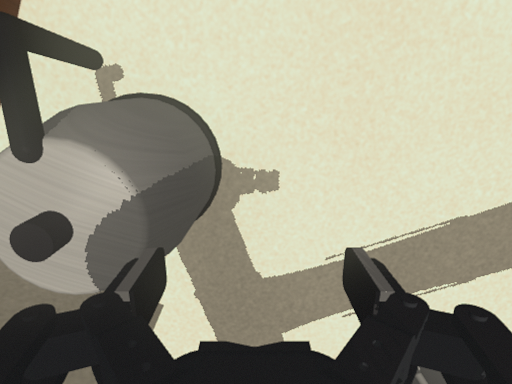

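The scene view shows the key row at (193,256), (224,249) and (253,242), the oblong start key at (219,224) and the timer at (155,240). Next I'll measure these in close crops.

```bash
python3 - <<'E'
from h import *
a=cv2.imread('pics/scene0.png')[205:275,130:310]; cv2.imwrite('pics/sc_crop.png',cv2.resize(a,None,fx=4.4,fy=4.4,interpolation=cv2.INTER_CUBIC))
a=cv2.imread('pics/side0.png')[130:220,180:350]; cv2.imwrite('pics/si_crop.png',cv2.resize(a,None,fx=4.4,fy=4.4,interpolation=cv2.INTER_CUBIC))
E
```

```text
(no output)
```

View pics/sc_crop.png

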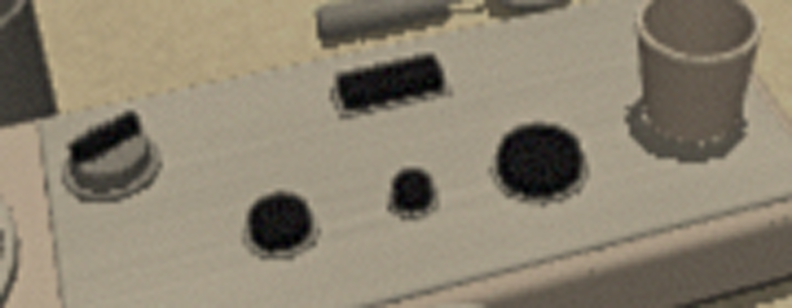

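View pics/si_crop.png

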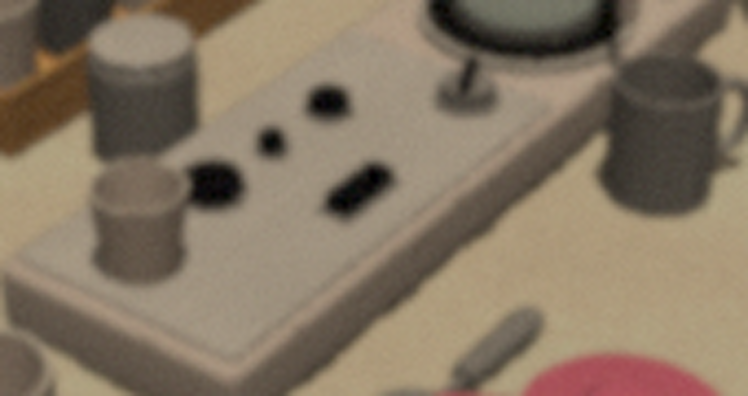

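```bash
cat >> h.py <<'E'
from scipy.spatial.transform import Rotation as R
from scipy.optimize import least_squares
def ray(c,uv,s=None):
    K=c['K']; d=np.array([(uv[0]-K[0,2])/K[0,0],-(uv[1]-K[1,2])/K[1,1],-1.])
    if s is None: return c['eye'],R.from_quat(c['rotation']).apply(d)
    H=c['hand_eye']; r=R.from_quat(s['tool_rot'])
    return s['ee_pos']+r.apply(H[:3,3]), r.apply(H[:3,:3]@d)
def onz(c,uv,z,s=None):
    e,d=ray(c,uv,s); return e+d*(z-e[2])/d[2]
E
python3 - <<'E'
from h import *
res={}
for n,r in (('scene',(205,275,130,310)),('side',(130,220,180,350))):
    c=dict(np.load(f'pics/{n}0.npz')); g=c['image'].max(2).astype(int)
    m=(g<55).astype(np.uint8); m[:r[0]]=0;m[r[1]:]=0;m[:,:r[2]]=0;m[:,r[3]:]=0
    k,l,st,ce=cv2.connectedComponentsWithStats(m)
    for i in range(1,k):
        if 8<st[i,4]<600:
            print(n,ce[i].round(1),st[i,4],onz(c,ce[i],0.061).round(4))
c=dict(np.load('pics/scene0.npz'))
s=robot.state()
E
```

```text
scene [135.1 208.2] 9 [ 0.4378 -0.1415  0.061 ]
scene [138.6 221.4] 34 [ 0.4873 -0.1385  0.061 ]
scene [218.3 223.5] 182 [0.5516 0.0205 0.061 ]
scene [153.  236.4] 82 [ 0.5456 -0.1152  0.061 ]
scene [252.1 241.3] 245 [0.6272 0.07   0.061 ]
scene [223.3 248.1] 63 [0.6262 0.0104 0.061 ]
scene [193.  255.3] 137 [ 0.6255 -0.0497  0.061 ]
side [195. 134.] 112 [ 0.8313 -0.0287  0.061 ]
side [299.1 136.9] 219 [ 0.5675 -0.2023  0.061 ]
side [285.9 147.1] 10 [ 0.5673 -0.1285  0.061 ]
side [254.2 152.9] 34 [ 0.6226 -0.0473  0.061 ]
side [320.  156.9] 13 [ 0.4609 -0.1405  0.061 ]
side [241.5 162. ] 16 [0.6228 0.0125 0.061 ]
side [228.3 171.6] 85 [0.6224 0.0718 0.061 ]
side [261.1 172.8] 73 [0.5484 0.0237 0.061 ]
```

Candidates for the half-pot key are the three round keys, listed with scene pixels. Black blob area gives the sizes:
- (193,255): area 137, medium.
- (223,248): area 63, smallest.
- (252,241): area 245, largest.

The start key at (218,223) is the only oblong one, and the timer bar is at (153,236). Both crops show the middle-sized key on the carafe side, and the cameras put it at about (0.624, -0.049). Start is at about (0.550, 0.022). I'll shut the gripper and move in front of the deck, away from the tower.

Request:
{"api": "play_rows", "payload": {"steps": [0,14,47,0,-5,0,28,94,0,-10,0,42,141,0,-15,0,56,188,0,-20,0,70,235,0,-24.4], "newtons": 30}}

```text
time: 0.65
ee_pos: [0.3172, -0.3099, 0.231]
tool_rot: [0.003, 1.0, 0.0, 0.0]
ft_force: [0.6, 0.8, -0.0]
grip_width: 0.146
```

Request:
{"api": "play_rows", "payload": {"steps": [0,14,47,0,0,0,28,94,0,0,0,42,141,0,0,0,58,188,0,0,0,84,230,0,0]}}

```text
time: 1.15
ee_pos: [0.4012, -0.0794, 0.2321]
tool_rot: [-0.0, 1.0, 0.0, 0.001]
ft_force: [0.9, -1.1, -0.6]
grip_width: 0.001
```

Request:
{"api": "play_rows", "payload": {"steps": [0,45,20,0,0,0,90,50,0,0,0,139,69,0,0,0,139,69,0,0]}}

```text
time: 1.55
ee_pos: [0.5426, -0.0103, 0.2263]
tool_rot: [-0.0, 1.0, -0.001, -0.004]
ft_force: [-0.2, -0.4, -2.1]
grip_width: 0.002
```

```bash
python3 - <<'E'
from h import *
s,c=cap('wrist','wrist1.png'); save(c,'wrist1.npz'); np.savez('pics/s1.npz',**s)
print(s['ee_pos'],s['time'])
g=c['image'].max(2).astype(int); m=(g<45).astype(np.uint8)
k,l,st,ce=cv2.connectedComponentsWithStats(m)
for i in range(1,k):
    if st[i,4]>60: print(ce[i].round(1),st[i],onz(c,ce[i],0.067,s).round(4),onz(c,ce[i],0.063,s).round(4))
E
```

```text
[ 0.54263822 -0.01030261  0.22630743] 1.55
[256.5 339.1] [    0   236   512   148 34336] [ 0.744  -0.0069  0.067 ] [ 0.7476 -0.0069  0.063 ]
```

View pics/wrist1.png

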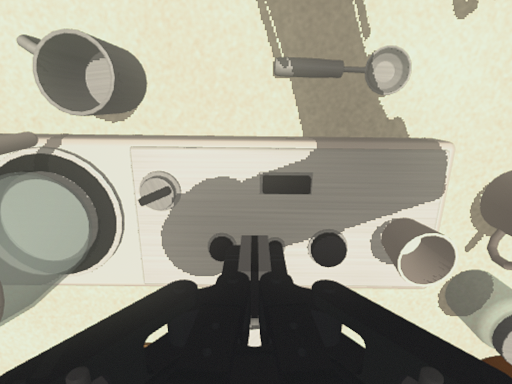

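The wrist view has image up toward the robot. It shows the middle-sized key at (220,247), the largest at (328,249) and the smallest mostly hidden behind the fingers. Start is at (286,184) and the timer at (160,190). The order agrees with the other views.

```bash
python3 - <<'E'
from h import *
c=dict(np.load('pics/wrist1.npz'));s=dict(np.load('pics/s1.npz'))
for n,uv in dict(med=(221.5,247.5),large=(328,249),start=(286,184.3)).items(): print(n,onz(c,uv,.066,s).round(4))
a=c['image'][165:280,140:370,::-1]; cv2.imwrite('pics/w1c.png',cv2.resize(a,None,fx=3.4,fy=3.4,interpolation=cv2.INTER_CUBIC))
print(robot.state()['ee_pos'],robot.state()['ft_force'])
E
```

```text
med [ 0.6224 -0.0458  0.066 ]
large [0.624  0.0714 0.066 ]
start [0.5505 0.0229 0.066 ]
[ 0.54178907 -0.01114003  0.22747011] [-0.02140464  0.48138745 -0.94301484]
```

View pics/w1c.png

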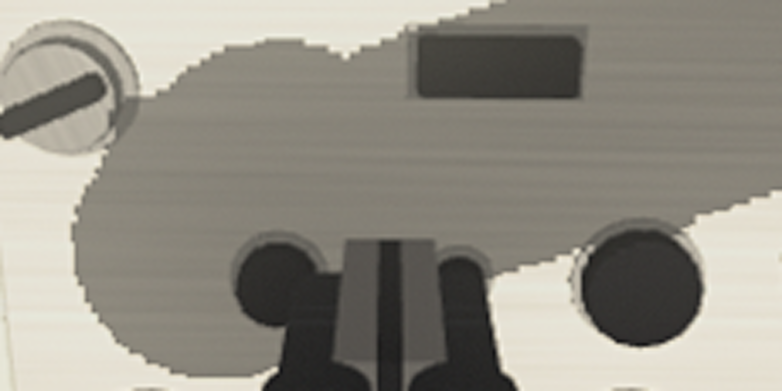

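The crop confirms the choice: the target key is at (222,248), between the largest and smallest in size. Moving over it now.

Request:
{"api": "play_rows", "payload": {"steps": [0,40,-18,0,0,0,82,-37,-20,0,0,82,-37,-60,0,0,82,-37,-100,0,0,82,-37,-125,0]}}

```text
time: 2.1
ee_pos: [0.6204, -0.0504, 0.1028]
tool_rot: [0.001, 1.0, 0.0, -0.002]
ft_force: [0.8, 0.9, -0.9]
grip_width: -0.003
```

Request:
{"api": "play_rows", "payload": {"steps": [0,0,0,0,0,0,0,0,0,0,0,0,0,0,0]}}

```text
time: 2.4
ee_pos: [0.6233, -0.0498, 0.1096]
tool_rot: [0.001, 1.0, 0.0, 0.002]
ft_force: [0.2, 0.2, -0.3]
grip_width: -0.0
```

```bash
python3 - <<'E'
from h import *
s,c=cap('scene','scene1.png'); s2,c2=cap('side','side1.png')
a=c['image'][180:280,130:310,::-1];cv2.imwrite('pics/s1a.png',cv2.resize(a,None,fx=4.4,fy=4.4,interpolation=cv2.INTER_CUBIC))
a=c2['image'][110:220,180:350,::-1];cv2.imwrite('pics/s1b.png',cv2.resize(a,None,fx=4.4,fy=4.4,interpolation=cv2.INTER_CUBIC))
s=robot.state();print(s['ee_pos'],s['ft_force'])
E
```

```text
[ 0.62323246 -0.04955086  0.10899676] [ 0.26915341 -0.30478733 -0.18999146]
```

View pics/s1a.png

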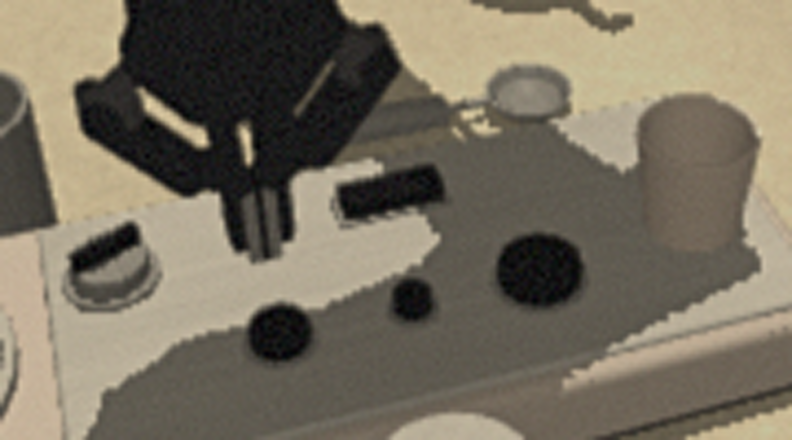

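View pics/s1b.png

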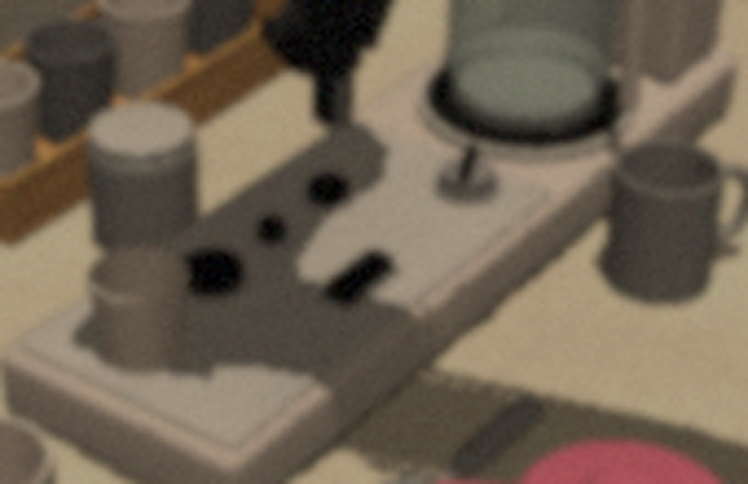

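Both views put the shut fingertips over the middle-sized key. I'll descend to just above it and then go in small steps.

Request:
{"api": "play_rows", "payload": {"steps": [0,0,0,-12,0,0,0,0,-24,0,0,0,0,-34,0,0,0,0,-34,0,0,0,0,-34,0]}}

```text
time: 3.0
ee_pos: [0.6221, -0.0498, 0.0717]
tool_rot: [0.0, 1.0, -0.0, -0.001]
ft_force: [0.6, 0.4, 0.6]
grip_width: -0.0
```

Request:
{"api": "play_rows", "payload": {"steps": [0,0,0,-1,0,0,0,0,-2,0,0,0,0,-3,0,0,0,0,-4,0,0,0,0,-4,0]}}

```text
time: 3.5
ee_pos: [0.6222, -0.0496, 0.0681]
tool_rot: [0.001, 1.0, 0.0, -0.0]
ft_force: [0.1, -0.1, 0.2]
grip_width: 0.006
```

Request:
{"api": "play_rows", "payload": {"steps": [0,0,0,-1,0,0,0,0,-2,0,0,0,0,-3,0,0,0,0,-3,0]}}

```text
time: 3.9
ee_pos: [0.6224, -0.0496, 0.0653]
tool_rot: [0.001, 1.0, 0.0, 0.0]
ft_force: [-0.3, 0.4, 2.2]
grip_width: -0.002
```

Request:
{"api": "play_rows", "payload": {"steps": [0,0,0,-1,0,0,0,0,-2,0,0,0,0,-2,0,0,0,0,-2,0]}}

```text
time: 4.3
ee_pos: [0.6224, -0.0496, 0.0632]
tool_rot: [0.001, 1.0, 0.0, 0.0]
ft_force: [0.7, 0.5, 1.1]
grip_width: 0.001
```

Request:
{"api": "play_rows", "payload": {"steps": [0,0,0,-1,0,0,0,0,-2,0,0,0,0,-2,0]}}

```text
time: 4.6
ee_pos: [0.6224, -0.0496, 0.0612]
tool_rot: [0.001, 1.0, 0.0, 0.0]
ft_force: [1.4, 0.0, 1.2]
grip_width: 0.005
```

Request:
{"api": "play_rows", "payload": {"steps": [0,0,0,-0.5,0,0,0,0,-1,0,0,0,0,-1,0]}}

```text
time: 4.9
ee_pos: [0.6224, -0.0497, 0.0611]
tool_rot: [0.0, 1.0, -0.0, 0.0]
ft_force: [-1.4, 1.0, 4.9]
grip_width: -0.0
```

Request:
{"api": "play_rows", "payload": {"steps": [0,0,0,-0.5,0,0,0,0,-1,0,0,0,0,-1,0]}}

```text
time: 5.2
ee_pos: [0.6224, -0.0497, 0.0611]
tool_rot: [0.0, 1.0, -0.0, 0.0]
ft_force: [-4.1, 0.6, 9.0]
grip_width: 0.002
```

Request:
{"api": "play_rows", "payload": {"steps": [0,0,0,5,0,0,0,0,15,0,0,0,0,40,0,0,0,0,60,0,0,0,0,60,0]}}

```text
time: 5.7
ee_pos: [0.624, -0.0498, 0.1234]
tool_rot: [0.0, 1.0, 0.0, 0.003]
ft_force: [0.6, -0.2, 0.2]
grip_width: 0.004
```

The key met a firm stop at z = 0.061 with 9 N. Next is the start key, with a look at the pressed key on the way.

Request:
{"api": "play_rows", "payload": {"steps": [0,-20,20,0,0,0,-45,45,0,0,0,-73,72,0,0,0,-73,72,0,0,0,-73,72,0,0]}}

```text
time: 6.2
ee_pos: [0.549, 0.0229, 0.1194]
tool_rot: [-0.0, 1.0, 0.0, 0.0]
ft_force: [0.7, -0.2, -0.5]
grip_width: 0.001
```

```bash
python3 - <<'E'
from h import *
s,c=cap('scene'); s2,c2=cap('side')
a=c['image'][180:280,130:310,::-1];cv2.imwrite('pics/s2a.png',cv2.resize(a,None,fx=4.4,fy=4.4,interpolation=cv2.INTER_CUBIC))
a=c2['image'][110:220,180:350,::-1];cv2.imwrite('pics/s2b.png',cv2.resize(a,None,fx=4.4,fy=4.4,interpolation=cv2.INTER_CUBIC))
s=robot.state();print(s['ee_pos'],s['ft_force'])
E
```

```text
[0.54953998 0.02203799 0.11915239] [ 0.65159386 -0.17684479 -0.07183584]
```

View pics/s2a.png

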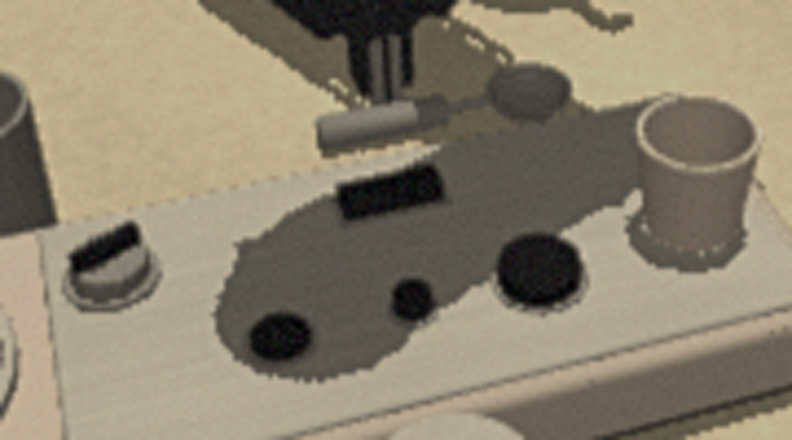

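View pics/s2b.png

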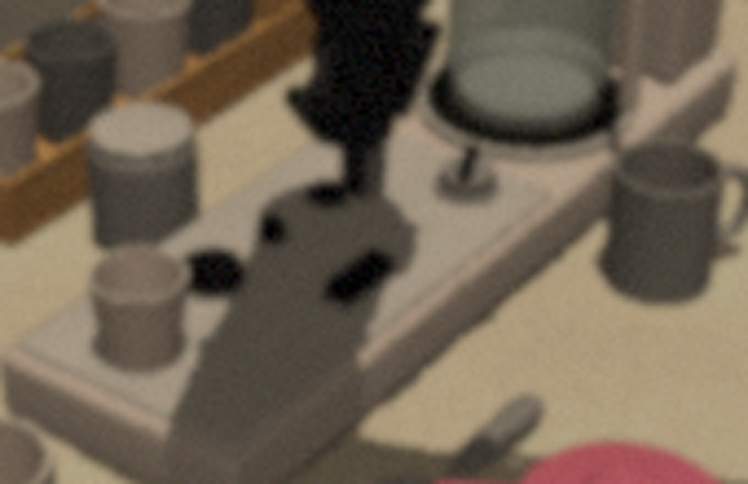

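The half-pot key now sits visibly lower: its blob spans rows 313–360 in the scene crop, where its top edge was at 305 before. The other keys are unchanged. Descending on the start key.

Request:
{"api": "play_rows", "payload": {"steps": [0,0,0,-20,0,0,0,0,-35,0,0,0,0,-46,0,0,0,0,-46,0,0,0,0,-46,0]}}

```text
time: 6.8
ee_pos: [0.5494, 0.022, 0.0733]
tool_rot: [0.001, 1.0, -0.0, -0.0]
ft_force: [0.3, 0.1, 0.3]
grip_width: -0.001
```

Request:
{"api": "play_rows", "payload": {"steps": [0,0,0,-1,0,0,0,0,-2,0,0,0,0,-3,0,0,0,0,-4,0,0,0,0,-4,0]}}

```text
time: 7.3
ee_pos: [0.5492, 0.0224, 0.0692]
tool_rot: [0.001, 1.0, 0.0, -0.0]
ft_force: [-0.1, 0.1, 1.0]
grip_width: -0.003
```

Request:
{"api": "play_rows", "payload": {"steps": [0,0,0,-1,0,0,0,0,-2,0,0,0,0,-3,0,0,0,0,-3,0]}}

```text
time: 7.7
ee_pos: [0.5494, 0.0224, 0.0664]
tool_rot: [0.0, 1.0, 0.0, 0.0]
ft_force: [-0.7, 0.5, 1.2]
grip_width: -0.003
```

Request:
{"api": "play_rows", "payload": {"steps": [0,0,0,-1,0,0,0,0,-2,0,0,0,0,-3,0,0,0,0,-3,0]}}

```text
time: 8.1
ee_pos: [0.5494, 0.0224, 0.0634]
tool_rot: [0.001, 1.0, 0.0, 0.0]
ft_force: [-1.0, 1.0, 3.5]
grip_width: 0.001
```

Request:
{"api": "play_rows", "payload": {"steps": [0,0,0,-1,0,0,0,0,-2,0,0,0,0,-2,0]}}

```text
time: 8.4
ee_pos: [0.5494, 0.0224, 0.0613]
tool_rot: [0.001, 1.0, 0.0, 0.0]
ft_force: [-2.1, 0.5, 4.4]
grip_width: 0.002
```

Request:
{"api": "play_rows", "payload": {"steps": [0,0,0,-0.5,0,0,0,0,-1,0,0,0,0,-1,0]}}

```text
time: 8.7
ee_pos: [0.5494, 0.0224, 0.0611]
tool_rot: [0.0, 1.0, -0.0, 0.0]
ft_force: [-3.2, 0.1, 7.5]
grip_width: -0.005
```

Start also met its stop, at z = 0.0611 with 7.5 N. One small extra push, then lift away.

Request:
{"api": "play_rows", "payload": {"steps": [0,0,0,-0.5,0,0,0,0,-0.5,0]}}

```text
time: 8.9
ee_pos: [0.5494, 0.0223, 0.0611]
tool_rot: [0.0, 1.0, -0.0, 0.0]
ft_force: [-5.0, 1.5, 10.2]
grip_width: 0.003
```

Request:
{"api": "play_rows", "payload": {"steps": [0,0,0,5,0,0,0,0,20,0,0,0,0,60,0,0,0,0,105,0,0,0,0,150,0]}}

```text
time: 9.4
ee_pos: [0.5488, 0.0221, 0.2115]
tool_rot: [0.001, 1.0, -0.0, -0.0]
ft_force: [1.4, 0.3, 0.1]
grip_width: 0.002
```

Request:
{"api": "play_rows", "payload": {"steps": [0,-40,0,10,0,0,-80,0,10,0,0,-120,0,10,0,0,-120,0,10,0,0,-120,0,10,0]}}

```text
time: 9.9
ee_pos: [0.429, 0.0225, 0.2209]
tool_rot: [0.0, 1.0, 0.001, 0.001]
ft_force: [0.2, -0.0, 0.3]
grip_width: -0.002
```

```bash
python3 - <<'E'
from h import *
s,c=cap('scene','scene3.png')
a=c['image'][180:280,130:310,::-1]; b=dict(np.load('pics/scene0.npz'))['image'][180:280,130:310,::-1]
cv2.imwrite('pics/s3a.png',cv2.resize(np.vstack([b[20:],a[20:]]),None,fx=3.7,fy=3.7,interpolation=cv2.INTER_CUBIC))
s2,c2=cap('side','side3.png'); cap('wrist','wrist3.png')
for nm,cc in (('0',dict(np.load('pics/scene0.npz'))),('3',c)):
    g=cc['image'].max(2).astype(int); m=(g<55).astype(np.uint8); m[:205]=0;m[275:]=0;m[:,:130]=0;m[:,310:]=0
    k,l,st,ce=cv2.connectedComponentsWithStats(m)
    print(nm,[(ce[i].round(1).tolist(),int(st[i,1]),int(st[i,3]),int(st[i,4])) for i in range(1,k) if st[i,4]>40])
s=robot.state();print(s['ee_pos'],s['ft_force'],s['time'])
E
```

```text
0 [([218.3, 223.5], 218, 12, 182), ([153.0, 236.4], 231, 12, 82), ([252.1, 241.3], 234, 16, 245), ([223.3, 248.1], 244, 9, 63), ([193.0, 255.3], 249, 13, 137)]
3 [([218.2, 223.6], 218, 12, 180), ([153.0, 236.4], 231, 12, 82), ([252.1, 241.3], 234, 16, 242), ([223.3, 248.0], 244, 9, 63), ([193.1, 256.4], 252, 10, 108)]
[0.42973976 0.02238928 0.21939503] [ 0.16828343 -0.26694356 -0.64963086] 10.05
```

View pics/s3a.png

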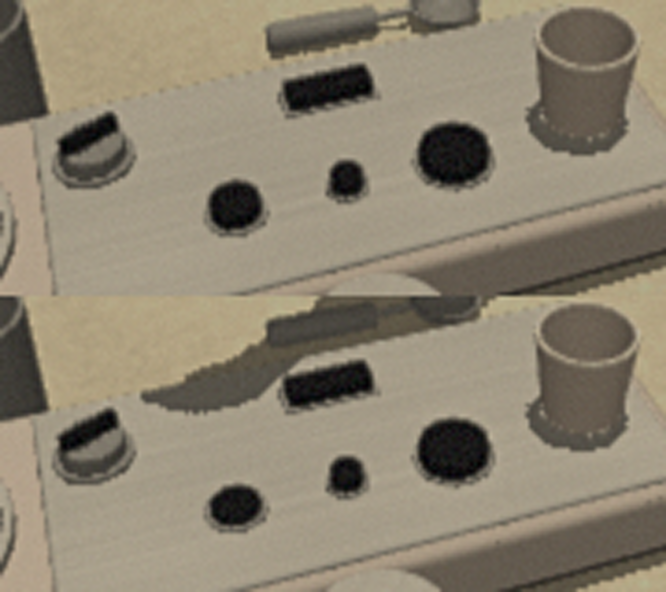

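View pics/side3.png

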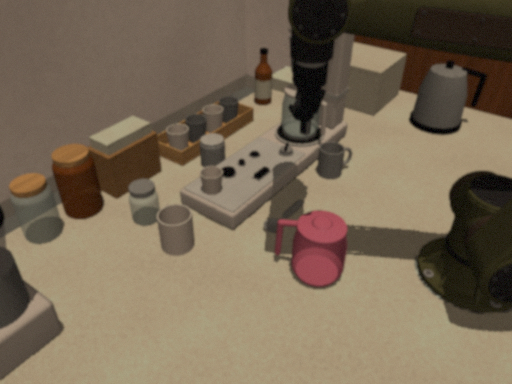

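View pics/scene3.png

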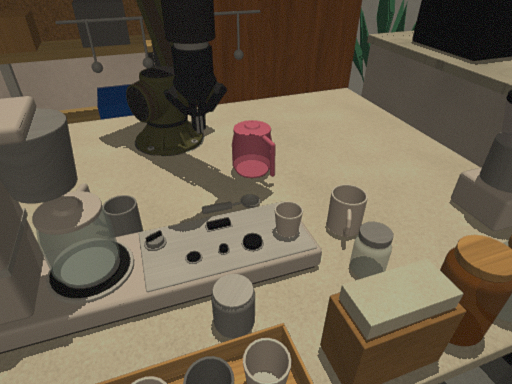

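The before/after pictures show the half-pot key at (193,256) down and the start key at (218,224) back up. The small and large keys, timer, cups and carafe haven't moved, and the arm is clear, so I'm handing in.

```bash
python3 - <<'E'
from h import *
print(robot.sign_off())
E
```

```text
the job is handed in; nothing more can be done
None
```

The brewer is set for half a pot and started, and I handed the job in at about 10 s. With the shut fingertips I pushed the middle-sized round key, the one nearest the carafe, down to its stop (z 0.061 m, about 9 N). I then pressed the oblong start key to its stop (z 0.061 m, about 10 N) and lifted clear.

In the last pictures:
- **Half-pot key:** it stayed down, with its image blob 13 rows tall before and 10 after.
- **Start key:** it is back up at its original pixel position.
- **Small and large keys, timer bar:** they are at the same pixels as before, within about 0.1 px.
- **Carafe, cups and other items:** by eye, the visible ones stand where they were. The arm partly hid the carafe in the side view.

The tool was clear of everything with about zero force. No check failed. The cameras disagreed by up to about 4 mm on key positions, well inside the key sizes.

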